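# Hold a scoopful of copper slugs ready over the crucible

### The job

Using the scoop and never your fingers on the metal, scoop at least three of the copper slugs out of the stock tray, leaving any others in the tray. Then bring the load over the crucible on the hotplate and keep the scoop level and still there, its pan above the crucible's mouth and a few centimetres clear of the rim, ready to be tipped when I give the word: do not tip it, the program finishes while holding the loaded scoop. Do not touch the crucible, and leave the other things on the bench where they are.

Things in the scene. Friction and masses are not known exactly. Their poses are not given: they have to be found in the camera images.
- scoop: The scoop, loose: steel pan, offset black handle, 0.10-0.17 kg. At rest x is level to the pan's open nose, y across, z up; level = z vertical. Origin: middle of the pan, underside of its floor. Pan 70 mm wide (66 inside), x -37 (closed rear wall, 26 mm high) to +40 mm (nose). Floor 2 mm thick, flat to x = 18, then sloping up 10 deg. Sides 26 mm high, 8 at the nose. Centre of mass x = -19 mm.
- scoop_pan (a point): Middle of the scoop's pan, 10 mm above the scoop's origin: a slug counts as in the pan when its centre is within 48 mm of this point.
- scoop_grip (a point): Good grip point on the scoop's handle, at x = -85, z = 66 mm in the scoop's frame. The handle is a straight bar along the scoop's x (x = -156 to -56 mm), 14 mm wide across y, 18 mm high (z = 57 to 75 mm). Grip it from above, fingers closing across y; a firm 80 N keeps the loaded pan from turning.
- scoop_nose (a point): Middle of the nose's front edge, its underside: x = 40, z = 4 mm in the scoop's frame. The edge meets a flat floor when the scoop is pitched about 12 degrees nose down; level it or tip it slightly nose up to keep the load in.
- tray: Stock tray, fixed: shallow steel tray, flat inner floor 170 (x) by 86 mm (y) at z = 3 mm; origin: middle of its underside. Walls rise to z = 31 mm and flare: ends from x = +-85 at the floor to +-99 mm at the rim, sides from y = +-43 to +-51 mm. The slugs begin on the +x half (x 14 to 67 mm); the -x half, nearer the robot, is empty: room to set the scoop down on its nose.
- tray_end (a point): Foot of the tray's +x end wall, on the floor, mid-width (x = 85, z = 3 mm in the tray's frame). Slugs pushed up to it with the scoop's nose on the floor ride over the nose; then tip the nose up against the wall to let them slide back into the pan.
- slug0: Copper slug 0 of six alike: short cylinder, 14 mm across and 14 mm long, edges chamfered 3 mm, 18 g, smooth (slides at about 17 degrees), loose on the tray's floor, standing at the start; origin at its centre. Any three or more will do.
- slug1: Copper slug 1 of six alike: short cylinder, 14 mm across and 14 mm long, edges chamfered 3 mm, 18 g, smooth (slides at about 17 degrees), loose on the tray's floor, lying at the start; origin at its centre. Any three or more will do.
- slug2: Copper slug 2 of six alike: short cylinder, 14 mm across and 14 mm long, edges chamfered 3 mm, 18 g, smooth (slides at about 17 degrees), loose on the tray's floor, standing at the start; origin at its centre. Any three or more will do.
- slug3: Copper slug 3 of six alike: short cylinder, 14 mm across and 14 mm long, edges chamfered 3 mm, 18 g, smooth (slides at about 17 degrees), loose on the tray's floor, lying at the start; origin at its centre. Any three or more will do.
- slug4: Copper slug 4 of six alike: short cylinder, 14 mm across and 14 mm long, edges chamfered 3 mm, 18 g, smooth (slides at about 17 degrees), loose on the tray's floor, standing at the start; origin at its centre. Any three or more will do.
- slug5: Copper slug 5 of six alike: short cylinder, 14 mm across and 14 mm long, edges chamfered 3 mm, 18 g, smooth (slides at about 17 degrees), loose on the tray's floor, lying at the start; origin at its centre. Any three or more will do.
- hotplate: Hotplate stirrer, fixed, 235 mm (x) by 165 mm (y); dark controls on the low front (-x), square white ceramic plate 155 mm, its middle at x = +35 mm, its top at z = 92 mm. Origin: middle of the underside. Cold.
- crucible: Dark graphite crucible standing loose on the white plate, within about 30 mm of its middle: open-topped cup, 56 mm across the rim, 38 mm at the foot, 40 mm high. Origin: centre of its foot, z up.
- crucible_mouth (a point): Centre of the crucible's mouth at rim height (132 mm above the bench).
- multimeter: Bystander: yellow hand-held multimeter lying flat, 175 x 85 x 40 mm; origin under its middle. Leave alone.
- notebook: Bystander: cream notebook lying flat, 208 x 150 x 10 mm; origin under its middle. Leave alone.
- jar: Bystander: amber jar with black cap, 48 mm across, 65 mm high; origin under its middle. Leave alone.
- blank_flange: Bystander: aluminium blank flange disc lying flat, 55 mm across, 8 mm high; origin under its middle. Leave alone.
- centring_ring: Bystander: thin steel ring lying flat, 40 mm across, 9 mm high; origin under its middle. Leave alone.
- wrench: Bystander: steel open-end wrench lying flat, 160 mm long; origin under its middle. Leave alone.
There are look-alikes about, which are no part of the job. Leave any turquoise look-alike of the scoop alone.

How it is judged:
By the outcome, as a careful person would: the job done as asked, in the order asked, and still so for the second after the job is handed in, while the arm keeps its last pose, push and grip.
It also fails if it takes over 51 s, if anything falls off the work surface, if the arm or the gripper's body presses on something with over 40 N, if the wrist force passes 120 N, or if a joint passes its speed limit or range.

### The arm

A 6-joint arm with a two-finger parallel gripper is mounted at the origin on the work surface. World frame = base frame: x ahead of the robot, y to its left, z up, the work surface at z = 0. Lengths are in m, angles in rad, forces in N, time in s.
With the tool pointing down it reaches from about 0.275 to 0.825 m from the base axis. Payload 4.9 kg.
Tool frame: the origin (TCP) lies midway between the tips of the shut fingers; the grasp point (between the pads) lies 19 mm behind it; z points along the fingers, y is the line along which they close (so a half turn about z gives the same grasp; the last joint's range is limited). The gripper opens to 85 mm and grips with 20 to 120 N. Pads are 22 mm wide; open, the fingers measure 114 mm over their backs; the gripper's body (76 mm by 85 mm) begins 54 mm behind the grasp point. The pads swing forward as they close: fully open they stand 13 mm farther back than shut.
Start: joints at [-0.134, 0.326, -0.193, 1.052, 0, 1.437], TCP at [0.55, 0, 0.231] pointing down, gripper open.
Joint ranges: [-2.65, 2.65], [-0.97, 1.79], [-1.3, 1.35], [-1.93, 2.1], [-1.47, 1.37], [-3.14, 3.14]. Speed limits (rad/s): [2.57, 2.57, 3.14, 3.14, 3.14, 3.14].

### API

Orientations are given as a unit quaternion [x, y, z, w].
In Python, from station import ctrl, vision gives the robot as it stands.
- The arm moves only by the shell command python3 -m jog 'ROWS' [FORCE]. ROWS is JSON, a list of rows, each a list of 7 numbers: the shift along the tool's x, y, z in units of 500 mm (1.0 is 500 mm), then the turn, a rotation vector about the tool's x, y, z in units of 0.1 rad (1.0 is 0.1 rad), then the opening, from 0 (shut) to 1 (fully open). In form: [[dx, dy, dz, rx, ry, rz, hand], ...]. A call has exactly 5 rows; each row shifts and turns the commanded pose from where the row before left it, along the tool's axes as they then stand; what a row does not reach is not made up. A row lasts 1/12 s, in which the tool goes at most 41.7 mm and 7.16 degrees, less where a joint would pass 70% of its speed; a pose out of reach is approached as far as the arm can. A call with a number of a shift or a turn outside -1 to 1 is refused whole. A call with a gripper value outside its range is refused whole. The fingers move at their own pace and stop on an object; FORCE is the grip in N (left out, the last holds). Time passes only in rows, so rows that do not move let the fingers close, or fill a call up. It gives the time, the measured TCP pose, the force, the opening and the grip force at its end, in the units of the state.
- ctrl.read_state(): the state, without advancing time (a new reading comes with each control period).
- vision.capture(name): name is "scene" or "side" or "wrist"; returns a dict with "image" (420x560x3 uint8, red, green, blue), "depth" (420x560 float32, m along the optical axis (not along the pixel's ray), 0 where there is no reading), "fx", "fy", "cx", "cy" (pixels), "world_from_camera" (4x4, takes a point from camera to world coordinates). Camera axes: x right, y up, looking along -z (the intrinsics and any distortion apply to the point x, -y, -z); pixel columns grow to the right and rows downward; lengths in m; the calibration is good to about 2 mm. A picture is of the moment at which its call begins.
- ctrl.close_job(): hands the job in; it is judged then, once.
The state is a dict: "clock": time; "joint_pos": joint angles; "qd": joint speeds; "tau": joint torques, N m; "position": TCP position; "ee_rot": TCP orientation; "contact_force": force on the tool from outside, world axes, zero at the start; "ft_torque": the same for the moment, N m; "width": finger opening in m; "finger_force": force on a finger pad.
Only numpy, scipy, OpenCV 4.12 (cv2) and the standard library are available. Lean on these libraries where they do the work, as an engineer would, in place of code of your own. Each camera call takes 0.05 s, during which the arm holds its last target. There are 200 camera calls.

## Working session

There is one attempt and no reset: what is moved stays moved. The work goes in short steps, Python scripts to look and compute and a shell command to move; the robot and the scene stay as the last step left them, time stands still between calls to the robot, and variables do not carry over. Pictures are saved under pics/ and viewed, at most 10 in all, crops included, and the job is handed in when it is done.

```bash
ls; mkdir -p pics; cat > h.py <<'E'
import numpy as np, cv2
from station import ctrl, vision
def cap(n,f=None):
    c=vision.capture(n)
    if f: cv2.imwrite('pics/'+f,c['image'][:,:,::-1])
    return c
def pts(c):
    d=c['depth'];h,w=d.shape;u,v=np.meshgrid(np.arange(w),np.arange(h))
    p=np.stack([(u-c['cx'])/c['fx']*d,-(v-c['cy'])/c['fy']*d,-d,np.ones_like(d)],-1)
    return (p@np.array(c['world_from_camera']).T)[...,:3]
def ray(c,u,v,z):
    T=np.array(c['world_from_camera']);r=T[:3,:3]@np.array([(u-c['cx'])/c['fx'],-(v-c['cy'])/c['fy'],-1]);o=T[:3,3]
    return o+r*(z-o[2])/r[2]
E
python3 - <<'E'
from h import *
for n in ('scene','side'):
    c=cap(n,n+'0.png'); np.savez(n+'0',**c); print({k:c[k] for k in c if k not in('image','depth')}, (c['depth']>0).mean())
print(ctrl.read_state())
E
```

```text
pics
{'fx': 489.7143936020886, 'fy': 489.7143936020886, 'cx': 285.01426126186266, 'cy': 208.65426684401015, 'world_from_camera': array([[-0.59086921, -0.59416835,  0.54574495,  1.3336355 ],
       [ 0.80675872, -0.43828948,  0.39628613,  0.5632628 ],
       [ 0.0037336 ,  0.67443777,  0.73832226,  1.20987479],
       [ 0.        ,  0.        ,  0.        ,  1.        ]])} 0.9958928571428571
{'fx': 409.2678273786325, 'fy': 409.2678273786325, 'cx': 276.0393166741592, 'cy': 212.62214348567497, 'world_from_camera': array([[ 0.92157846,  0.26813021, -0.28071217,  0.1699253 ],
       [-0.38818335,  0.63166788, -0.67105095, -0.77300149],
       [-0.00261217,  0.72739389,  0.6862152 ,  0.89031896],
       [ 0.        ,  0.        ,  0.        ,  1.        ]])} 0.9961904761904762
{'clock': 0.1, 'joint_pos': array([-1.34191004e-01,  3.26900169e-01, -1.93472499e-01,  1.05202252e+00,
       -3.39285290e-07,  1.43661823e+00]), 'qd': array([ 0.0005453 , -0.002363  ,  0.00035639,  0.00098104,  0.00057547,
        0.00023747]), 'tau': array([-1.63831678e-04, -4.44239044e+01,  2.63037515e+01,  7.96647771e-03,
       -2.12530945e-04,  1.93304103e-06]), 'position': array([5.49473854e-01, 8.73266462e-05, 2.30567917e-01]), 'ee_rot': array([ 7.07111120e-01,  7.07101991e-01, -4.84711797e-04, -6.35723740e-04]), 'contact_force': array([0.14889675, 0.51397793, 1.06261519]), 'ft_torque': array([ 0.00283038,  0.03875119, -0.0280158 ]), 'finger_force': 0.0, 'width': 0.08550744454210542}
```

View pics/scene0.png

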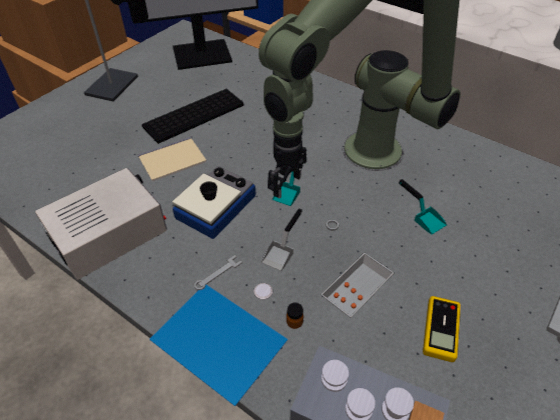

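View pics/side0.png

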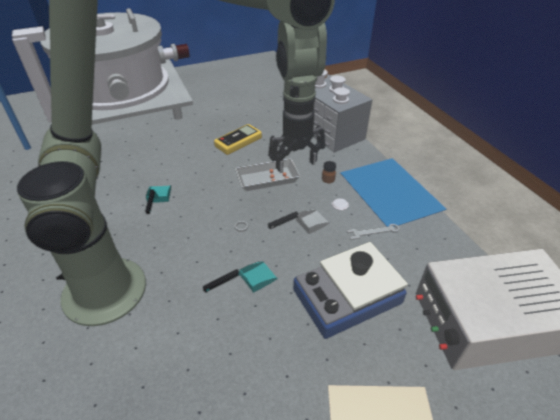

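The scene view shows the steel scoop with its pan at (278,255) and handle at (293,220). The tray is at (358,285) with the slugs around (348,295), and the crucible is on the hotplate at (208,190). There are two turquoise look-alikes, at (287,190) and (431,219). In the side view the scoop's handle is at (284,219), its pan at (312,220), the tray at (267,174) and the crucible at (361,263).

```bash
python3 - <<'E'
from h import *
box={'scene':dict(handle=(282,203,306,236),pan=(255,236,300,275),slug=(325,275,370,312),tray=(318,250,398,320),cru=(195,178,222,204)),
'side':dict(handle=(262,208,302,232),pan=(295,205,332,236),slug=(262,165,294,182),tray=(232,155,302,192),cru=(346,250,376,278))}
for n in box:
    c=dict(np.load(n+'0.npz'));P=pts(c);im=c['image'].astype(int);hsv=cv2.cvtColor(c['image'],cv2.COLOR_RGB2HSV)
    def m(k,cond):
        x0,y0,x1,y1=box[n][k];M=np.zeros(cond.shape,np.uint8);M[y0:y1,x0:x1]=cond[y0:y1,x0:x1];return M
    M=m('handle',(im.max(2)<60)&(P[...,2]>.03))
    def largest(M):
        k,l,s,ct=cv2.connectedComponentsWithStats(M);return (l==1+np.argmax(s[1:,4])).astype(np.uint8)
    M=largest(M);q=P[M>0]; top=q[q[:,2]>np.percentile(q[:,2],95)-.008]
    mu=top.mean(0);d=np.linalg.svd(top[:,:2]-mu[:2],full_matrices=False)[2][0];s=(top[:,:2]-mu[:2])@d
    print(n,'handle n',len(q),len(top),mu,'yaw',np.degrees(np.arctan2(d[1],d[0])),'ends',mu[:2]+d*s.min(),mu[:2]+d*s.max(),'ztop',np.percentile(q[:,2],[5,50,95]))
    q=P[m('pan',(P[...,2]>.001)&(im.max(2)-im.min(2)<40)&(im.max(2)>90))>0]; print('pan',len(q),q.mean(0),q.min(0),q.max(0))
    M=m('slug',(hsv[...,1]>110)&((hsv[...,0]<14)|(hsv[...,0]>172))&(im[...,0]>90))
    k,l,s,ct=cv2.connectedComponentsWithStats(M)
    for i in range(1,k):
        if s[i,4]>5: q=P[l==i];print('slug',s[i,4],ct[i].round(1),ray(c,*ct[i],.011).round(4),q.mean(0).round(4))
    x0,y0,x1,y1=box[n]['tray'];q=P[y0:y1,x0:x1].reshape(-1,3);q=q[(q[:,2]>.024)&(q[:,2]<.04)];r=cv2.minAreaRect(q[:,:2].astype(np.float32));print('tray rim',len(q),r,np.percentile(q[:,2],[50,98]),cv2.boxPoints(r))
    M=m('cru',(im.max(2)<75));q=P[M>0];q2=q[q[:,2]>.125];print('cru',len(q),len(q2),q2.mean(0),cv2.minEnclosingCircle(q2[:,:2].astype(np.float32)),np.percentile(q[:,2],[2,50,98]))
E
```

```text
scene handle n 124 98 [0.52589507 0.00715825 0.08691622] yaw 32.961049165430964 ends [ 0.47835193 -0.0236707 ] [1.34839499 0.54050133] ztop [0.06744492 0.07447558 0.0796635 ]
pan 881 [0.62194747 0.01722561 0.0154342 ] [ 0.51319201 -0.08897031  0.00100029] [1.3336355  0.5632628  1.20987479]
slug 18 [346.3 284. ] [0.5811 0.2387 0.011 ] [0.5835 0.2398 0.0148]
slug 21 [353. 290.] [0.5873 0.2649 0.011 ] [0.5894 0.2658 0.0145]
slug 19 [335.8 294.8] [0.6304 0.2338 0.011 ] [0.6692 0.2519 0.0774]
slug 18 [359.7 297. ] [0.5962 0.2923 0.011 ] [0.5982 0.293  0.0142]
slug 18 [342.7 299.2] [0.631  0.2571 0.011 ] [0.6337 0.2582 0.0155]
slug 20 [353.1 305. ] [0.63   0.2908 0.011 ] [0.6321 0.2916 0.0146]
tray rim 402 ((0.5708568096160889, 0.2692382037639618), (0.10975489020347595, 0.20597828924655914), 82.82469177246094) [0.03105063 0.03714389] [[0.4618197  0.22765446]
 [0.66618496 0.20192659]
 [0.6798939  0.31082195]
 [0.47552866 0.33654982]]
cru 241 85 [ 0.60774183 -0.2605329   0.13017431] ((0.605636477470398, -0.2597736716270447), 0.02845357172191143) [0.09556584 0.11930406 0.13478816]
side handle n 72 67 [ 0.50524098 -0.01017713  0.07263946] yaw -172.28090015030162 ends [ 0.55142465 -0.00391717] [ 0.46636568 -0.01544647] ztop [0.06768218 0.07249202 0.07592837]
pan 753 [0.62060092 0.01244852 0.0123143 ] [ 0.1699253  -0.77300149  0.00100074] [0.70732469 0.10084202 0.89031896]
tray rim 330 ((0.5736779570579529, 0.26629379391670227), (0.11310756206512451, 0.2049289047718048), 82.15464782714844) [0.02970264 0.03513583] [[0.46445298 0.22425573]
 [0.6674638  0.19628297]
 [0.68290293 0.30833185]
 [0.47989213 0.3363046 ]]
cru 320 78 [ 0.60036056 -0.26462309  0.12927338] ((0.606241762638092, -0.26451724767684937), 0.027112344279885292) [0.09747295 0.11651818 0.13272534]
```

```bash
python3 - <<'E'
from h import *
a=cv2.imread('pics/scene0.png')[225:320,235:405];b=cv2.imread('pics/side0.png')[150:240,230:345]
a=cv2.resize(a,(800,447)[:2],interpolation=cv2.INTER_CUBIC)
b=cv2.resize(b,None,fx=4.5,fy=4.5,interpolation=cv2.INTER_CUBIC)
cv2.imwrite('pics/crA.png',a);cv2.imwrite('pics/crB.png',b)
E
```

```text
(no output)
```

View pics/crA.png

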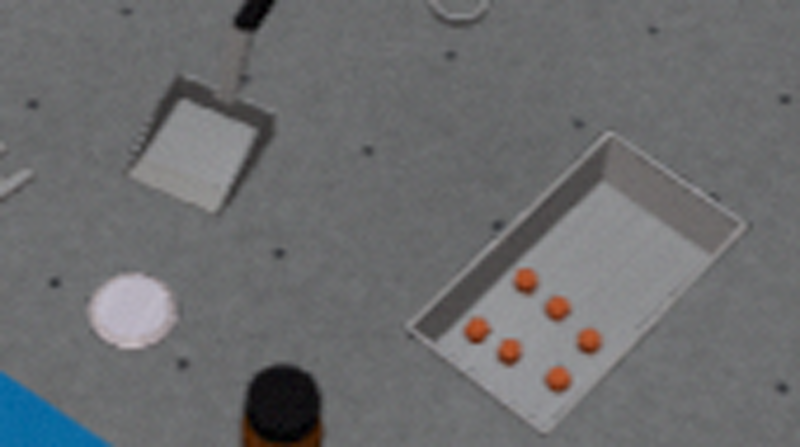

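The crop shows the scoop's pan and handle pointing roughly along +x. The six slugs are spread over the tray's +x half at crop positions (526,281), (557,307), (476,329), (509,351), (590,341) and (558,379).

```bash
python3 - <<'E'
from h import *
c=cap('wrist','w0.png');np.savez('w0',**c);print(c['fx'],c['cx'],c['cy'],c['world_from_camera'])
R=np.radians(-7.5);x=np.array([np.cos(R),np.sin(R)]);y=np.array([-x[1],x[0]]);o=np.array([.5723,.2678])
for s in [(.5811,.2387),(.5873,.2649),(.6304,.2338),(.5962,.2923),(.631,.2571),(.63,.2908)]:
    d=np.array(s)-o;print((d@x).round(4),(d@y).round(4))
E
```

```text
296.1284457797608 279.58540335223614 213.424756680574 [[ 9.99998875e-01  7.10486352e-04  1.32083847e-03  5.50300481e-01]
 [-1.03469459e-03  9.64348782e-01  2.64632494e-01  6.65839821e-02]
 [-1.08573119e-03 -2.64633563e-01  9.64348432e-01  3.71691189e-01]
 [ 0.00000000e+00  0.00000000e+00  0.00000000e+00  1.00000000e+00]]
0.0125 -0.0277
0.0153 -0.0009
0.062 -0.0261
0.0205 0.0274
0.0596 -0.0029
0.0542 0.0303
```

View pics/w0.png

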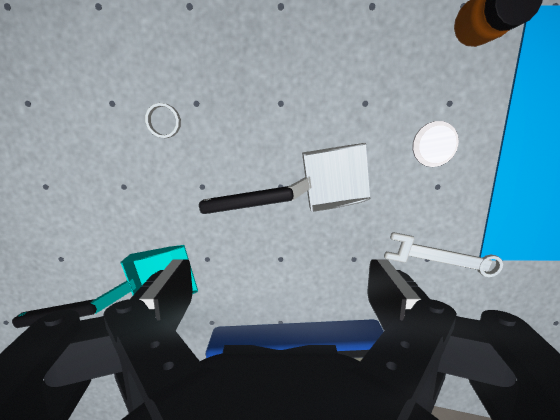

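The wrist view shows the scoop cleanly: handle from (200,207) to (293,193), pan centred near (337,177). A turquoise look-alike is at (160,268), well clear of it.

```bash
python3 - <<'E'
from h import *
B=dict(w0=(190,170,296,225),scene0=(282,203,306,236),side0=(262,208,302,232))
L=[]
for n in B:
    c=dict(np.load(n+'.npz'));im=c['image'].astype(int);x0,y0,x1,y1=B[n]
    M=np.zeros(im.shape[:2],np.uint8);M[y0:y1,x0:x1]=(im.max(2)<70)[y0:y1,x0:x1]
    k,l,s,ct=cv2.connectedComponentsWithStats(M);i=1+np.argmax(s[1:,4]);vu=np.argwhere(l==i)[:,::-1].astype(np.float32)
    r=cv2.minAreaRect(vu);p=ct[i];vx,vy,_,_=cv2.fitLine(vu,2,0,.01,.01).ravel();t=(vu-p)@[vx,vy];e=[p+np.array([vx,vy])*q for q in(t.min(),t.max())]
    E=sorted([ray(c,*q,.068) for q in e],key=lambda a:a[0]);d=E[1]-E[0]
    print(n,s[i,4],'ends',E[0].round(4),E[1].round(4),'len',np.linalg.norm(d).round(4),'yaw',np.degrees(np.arctan2(d[1],d[0])).round(2))
    E2=[np.array(c['world_from_camera'])[:3,3],ray(c,*p,.066)];L.append(E2)
# triangulate centroid
A=np.zeros((3,3));b=np.zeros(3)
for o,q in L:
    v=(q-o)/np.linalg.norm(q-o);Pm=np.eye(3)-np.outer(v,v);A+=Pm;b+=Pm@o
print('handle centre',np.linalg.solve(A,b),[q.round(4) for o,q in L])
# pan from wrist: bright region on floor
c=dict(np.load('w0.npz'));P=pts(c);im=c['image'].astype(int)
sub=np.zeros(im.shape[:2],bool);sub[130:225,290:385]=1
q=P[sub&(P[...,2]>.012)&(P[...,2]<.06)];print(len(q),cv2.minAreaRect(q[:,:2].astype(np.float32)))
E
```

```text
w0 1318 ends [ 0.4647 -0.0097  0.068 ] [0.5631 0.006  0.068 ] len 0.0996 yaw 9.06
scene0 141 ends [ 0.4606 -0.0101  0.068 ] [0.5618 0.0067 0.068 ] len 0.1026 yaw 9.42
side0 129 ends [ 0.4655 -0.0112  0.068 ] [0.5587 0.0022 0.068 ] len 0.0942 yaw 8.19
handle centre [ 0.51349309 -0.00217697  0.06630215] [array([ 0.5144, -0.0022,  0.066 ]), array([ 0.5121, -0.0023,  0.066 ]), array([ 0.5134, -0.0026,  0.066 ])]
659 ((0.6057571768760681, 0.012003354728221893), (0.08831581473350525, 0.0702480673789978), 8.99323844909668)
```

```bash
cat >> h.py <<'E'
from scipy.spatial.transform import Rotation as Ro
def go(p,yaw=None,pitch=0):
    """print shift in tool axes (units) and turn to reach TCP p with scoop yaw/pitch(nose-down +) deg; tool = scoop*Ry(180)"""
    s=ctrl.read_state();R=Ro.from_quat(s['ee_rot']);d=R.inv().apply(np.array(p)-s['position'])/.5
    print('clock',s['clock'],'pos',s['position'].round(4),'F',s['contact_force'].round(1),'w',round(s['width'],4),'ff',s['finger_force'])
    T=Ro.from_euler('ZY',[yaw,pitch],degrees=True)*Ro.from_euler('y',180,degrees=True)
    print('shift',d.round(4),'turn',((R.inv()*T).as_rotvec()/.1).round(3), 'scoop zyx',(R*Ro.from_euler('y',180,degrees=True)).as_euler('ZYX',degrees=True).round(2))
E
J="python3 -m jog"
$J '[[0,0,0.012,0,0,-1,1],[0,0,0.012,0,0,-1,1],[0,0,0.012,0,0,-1,1],[0,0,0.012,0,0,-1,1],[0,0,0.012,0,0,-1,1]]'
$J '[[0,0,0.012,0,0,-1,1],[0,0,0.012,0,0,-1,1],[0,0,0.012,0,0,-1,1],[0,0,0.012,0,0,-1,1],[0,0,0.012,0,0,-1,1]]' >/dev/null
$J '[[0,0,0.012,0,0,-1,1],[0,0,0.012,0,0,-1,1],[0,0,0.012,0,0,-1,1],[0,0,0.012,0,0,-1,1],[0,0,0.012,0,0,-1,1]]' >/dev/null
$J '[[0,0,0.012,0,0,-1,1],[0,0,0.012,0,0,-1,1],[0,0,0.012,0,0,-0.28,1],[0,0,0,0,0,0,1],[0,0,0,0,0,0,1]]'
python3 -c "
from h import *
go([.534,.001,.047],9)"
```

```text
clock: 0.57
position: [0.5497, 0.0, 0.2007]
ee_rot: [0.508, 0.861, -0.0, -0.0]
contact_force: [0.1, 0.4, -0.1]
width: 0.0852
finger_force: 0.0
clock: 1.82
position: [0.5495, 0.0001, 0.1229]
ee_rot: [-0.078, 0.997, 0.0, -0.001]
contact_force: [0.3, 0.8, 1.7]
width: 0.0854
finger_force: 0.0
clock 1.8167 pos [5.495e-01 1.000e-04 1.229e-01] F [0.3 0.8 1.7] w 0.0854 ff 0.0
shift [0.0302 0.0066 0.1518] turn [ 0.003 -0.012 -0.008] scoop zyx [8.95 0.07 0.02]
```

```bash
J="python3 -m jog"
$J '[[0.015,0.0033,0.01,0,0,0,1],[0.015,0.0033,0.03,0,0,0,1],[0,0,0.04,0,0,0,1],[0,0,0.04,0,0,0,1],[0,0,0.032,0,0,0,1]]' >/dev/null
$J '[[0,0,0,0,0,0,0],[0,0,0,0,0,0,0],[0,0,0,0,0,0,0],[0,0,0,0,0,0,0],[0,0,0,0,0,0,0]]' 80
$J '[[0,0,0,0,0,0,0],[0,0,0,0,0,0,0],[0,0,0,0,0,0,0],[0,0,0,0,0,0,0],[0,0,0,0,0,0,0]]'
python3 -c "
from h import *
go([.534,.001,.047],9)"
```

```text
clock: 2.65
position: [0.5357, 0.0008, 0.0485]
ee_rot: [-0.078, 0.997, -0.0, 0.001]
contact_force: [0.1, 0.1, -0.8]
width: 0.0258
finger_force: 0.0
clock: 3.07
position: [0.5353, 0.0009, 0.0482]
ee_rot: [-0.079, 0.997, -0.0, 0.001]
contact_force: [-1.3, -0.1, 5.9]
width: 0.0127
finger_force: 78.6
clock 3.0667 pos [0.5353 0.0009 0.0482] F [-1.3 -0.1  5.9] w 0.0127 ff 78.5536801815033
shift [0.0026 0.0006 0.0024] turn [-0.003  0.015  0.002] scoop zyx [ 9.01 -0.09 -0.02]
```

```bash
J="python3 -m jog"
$J '[[0,0,-0.02,0,0,0,0],[0,0,-0.04,0,0,0,0],[0,0,-0.05,0,0,0,0],[0,0,-0.05,0,0,0,0],[0,0,-0.04,0,0,0,0]]' >/dev/null
$J '[[0,0,0,0,0,0.96,0],[0,0,0,0,0,0.96,0],[0,0,0,0,0,0.96,0],[0,0,0,0,0,0,0],[0,0,0,0,0,0,0]]'
python3 - <<'E'
from h import *
c=cap('wrist','w1.png');np.savez('w1',**c);s=ctrl.read_state()
P=pts(c);R=Ro.from_quat(s['ee_rot'])*Ro.from_euler('y',180,degrees=True)
q=R.inv().apply((P-s['position']).reshape(-1,3)).reshape(P.shape) # scoop-axes, relative TCP
v=(q[...,2]>-.08)&(q[...,2]<-.01)&(q[...,0]>.02)&(q[...,0]<.16)&(abs(q[...,1])<.06)&(c['depth']>0)
a=q[v];print(len(a),a.min(0),a.max(0),np.percentile(a,[1,99],axis=0))
f=a[(abs(a[:,1])<.025)&(a[:,0]<.1)&(a[:,0]>.052)];co=np.linalg.lstsq(np.c_[f[:,:2],np.ones(len(f))],f[:,2],rcond=None)[0];print('floor plane',len(f),co,f[:,2].mean())
for x in np.arange(.04,.14,.01):
    g=a[(abs(a[:,0]-x)<.005)&(abs(a[:,1])<.025)]; 
    if len(g):print(round(x,3),len(g),np.median(g[:,2]).round(4))
r=cv2.minAreaRect(a[:,:2].astype(np.float32));print(r)
go([.457,.283,.12],-7.5)
E
```

```text
clock: 3.9
position: [0.5343, 0.001, 0.1474]
ee_rot: [0.064, 0.998, 0.0, -0.0]
contact_force: [-0.3, 0.1, -0.6]
width: 0.013
finger_force: 78.0
480 [ 0.07421815 -0.01616268 -0.04957487] [ 0.09330877  0.01490567 -0.04675598] [[ 0.07494763 -0.01601331 -0.04941773]
 [ 0.09256024  0.01476703 -0.04696738]]
floor plane 480 [-0.02108443  0.00346918 -0.04634505] -0.04814978827143876
0.07 6 -0.0483
0.08 173 -0.048
0.09 301 -0.0482
((0.08394560217857361, -0.0007014740258455276), (0.018782516941428185, 0.031098270788788795), 1.4628411531448364)
clock 3.95 pos [0.5344 0.0009 0.1473] F [ 0.5 -0.5 -1. ] w 0.0126 ff 77.96160936355591
shift [0.2259 0.5396 0.0548] turn [-0.    -0.005  0.023] scoop zyx [-7.37  0.03 -0.  ]
```

View pics/w1.png

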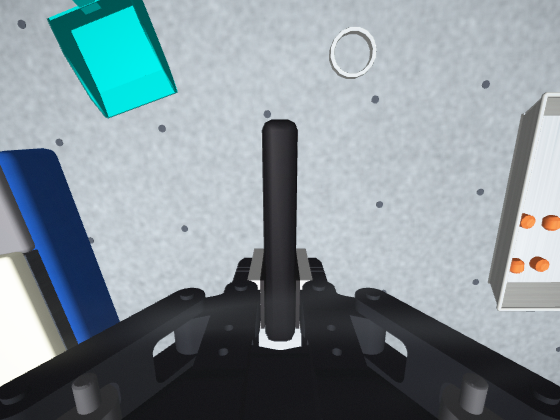

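```bash
J="python3 -m jog"
$J '[[0.015,0.035,0,0,0,0,0],[0.0225,0.054,0,0,0,0,0],[0.0225,0.054,0,0,0,0,0],[0.0225,0.054,0,0,0,0,0],[0.0225,0.054,0,0,0,0,0]]' >/dev/null
$J '[[0.0225,0.054,0,0,0,0,0],[0.0225,0.054,0,0,0,0,0],[0.0225,0.054,0,0,0,0,0],[0.0225,0.054,0.025,0,0,0,0],[0.0225,0.054,0.03,0,0,0,0]]' >/dev/null
$J '[[0.0085,0.02,0,0,0.7,0,0],[0,0,0,0,0.7,0,0],[0,0,0,0,0.7,0,0],[0,0,0,0,0,0,0],[0,0,0,0,0,0,0]]'
python3 - <<'E'
from h import *
c=cap('scene','s1.png');np.savez('s1',**c);d=cap('side','d1.png');np.savez('d1',**d)
a=cv2.resize(c['image'][205:335,290:430],None,fx=4,fy=4,interpolation=2);b=cv2.resize(d['image'][120:220,200:340],None,fx=4,fy=4,interpolation=2)
w=np.zeros((520,1120,3),np.uint8);w[:,:560]=a;w[:400,560:]=b;cv2.imwrite('pics/c1.png',cv2.resize(w,(800,371))[:,:,::-1])
go([.457,.283,.072],-7.5,12)
E
```

```text
clock: 5.2
position: [0.4585, 0.2836, 0.1189]
ee_rot: [0.065, 0.992, 0.007, -0.104]
contact_force: [0.5, 0.2, -0.7]
width: 0.0124
finger_force: 78.3
clock 5.3 pos [0.4575 0.2837 0.1196] F [ 0.1 -0.6 -1.6] w 0.0125 ff 78.34796905517578
shift [-0.0189 -0.0015  0.0933] turn [-0.001  0.002  0.007] scoop zyx [-7.46 11.99  0.  ]
```

View pics/c1.png

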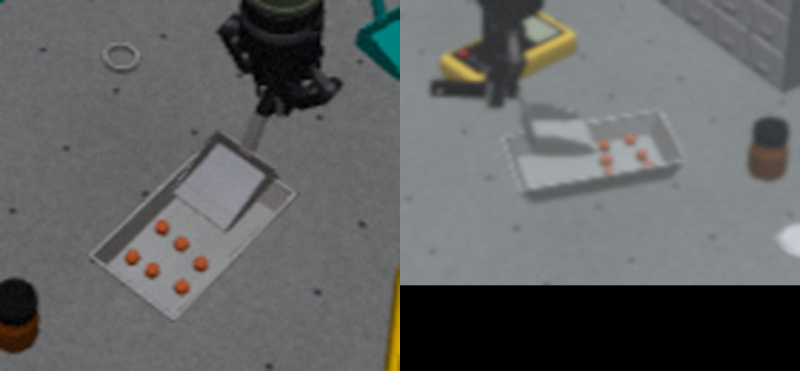

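The scoop hangs nose-down over the empty half of the tray. In the left crop its nose edge is at about (205,215), with the slugs ahead of it. I'll check the nose against the tray numerically.

```bash
python3 - <<'E'
from h import *
t=np.radians(-7.5);X=np.array([np.cos(t),np.sin(t)]);Y=np.array([-X[1],X[0]]);o=np.array([.5723,.2678])
for n in ('s1','d1'):
    c=dict(np.load(n+'.npz'));P=pts(c);im=c['image'].astype(int);hsv=cv2.cvtColor(c['image'],cv2.COLOR_RGB2HSV)
    q=np.stack([(P[...,:2]-o)@X,(P[...,:2]-o)@Y,P[...,2]],-1)
    w=(abs(q[...,0])<.12)&(abs(q[...,1])<.08)&(q[...,2]<.12)
    a=q[w&(q[...,2]>.042)&(q[...,0]>-.09)]
    print(n,'pan',len(a),np.percentile(a,[1,99],axis=0).round(4).tolist())
    f=a[(a[:,0]>-.03)&(a[:,2]<.08)];print('  near nose y',np.percentile(f[:,1],[2,98]).round(4),'z',np.percentile(f[:,2],[2,50]).round(4))
    r=q[w&(q[...,2]>.024)&(q[...,2]<.038)];print(' rim',[np.percentile(r[:,i],[1,99]).round(4).tolist() for i in(0,1)])
    fl=q[w&(abs(q[...,0]-.03)<.05)&(abs(q[...,1])<.035)&(q[...,2]<.007)];print('  floor z',np.median(fl[:,2]))
    M=(w&(hsv[...,1]>100)&((hsv[...,0]<14)|(hsv[...,0]>172))&(im[...,0]>80)).astype(np.uint8);k,l,s,ct=cv2.connectedComponentsWithStats(M)
    for i in range(1,k):
        if s[i,4]>4:
            g=ray(c,*ct[i],.011)[:2]-o;print('  slug',s[i,4],(g@X).round(4),(g@Y).round(4))
E
```

```text
s1 pan 781 [[-0.0824, -0.0323, 0.0487], [-0.0037, 0.0378, 0.113]]
  near nose y [-0.0318  0.0373] z [0.0475 0.053 ]
 rim [[-0.1034, 0.1008], [-0.0521, 0.0565]]
  floor z 0.003672264415801596
  slug 19 0.0127 -0.0279
  slug 21 0.0152 -0.0009
  slug 19 0.062 -0.0261
  slug 19 0.0203 0.0277
  slug 20 0.0597 -0.0024
  slug 20 0.0542 0.0303
d1 pan 397 [[-0.08, -0.038, 0.0495], [-0.0022, 0.038, 0.1104]]
  near nose y [-0.0372  0.0364] z [0.0493 0.0546]
 rim [[-0.1007, 0.1019], [-0.0573, 0.0534]]
  floor z 0.0038251345367428247
```

```bash
J="python3 -m jog"
$J '[[-0.0045,-0.001,0.02,0,0,0,0],[-0.0045,-0.001,0.023,0,0,0,0],[-0.0045,-0.001,0.023,0,0,0,0],[-0.003,0,0.014,0,0,0,0],[0,0,0,0,0,0,0]]'
$J '[[-0.001,0,0.005,0,0,0,0],[-0.001,0,0.004,0,0,0,0],[-0.001,0,0.004,0,0,0,0],[0,0,0,0,0,0,0],[0,0,0,0,0,0,0]]'
python3 -c "
from h import *
go([.457,.2825,.072],-7.5,12)"
```

```text
clock: 5.72
position: [0.4558, 0.2819, 0.0774]
ee_rot: [0.065, 0.992, 0.006, -0.106]
contact_force: [-0.5, 0.1, -1.7]
width: 0.0127
finger_force: 78.3
clock: 6.13
position: [0.458, 0.2825, 0.0726]
ee_rot: [0.065, 0.992, 0.007, -0.104]
contact_force: [0.8, -0.4, -0.9]
width: 0.0129
finger_force: 78.5
clock 6.1333 pos [0.458  0.2825 0.0726] F [ 0.8 -0.4 -0.9] w 0.0129 ff 78.47584962844849
shift [ 0.0017 -0.0003  0.0015] turn [0.003 0.003 0.003] scoop zyx [-7.49 11.98  0.02]
```

```bash
J="python3 -m jog"
$J '[[-0.0005,0,0.002,0,0,0,0],[-0.0005,0,0.002,0,0,0,0],[0,0,0,0,0,0,0],[0,0,0,0,0,0,0],[0,0,0,0,0,0,0]]'
python3 -c "
from h import *
go([.457,.2825,.072],-7.5,12)"
```

```text
clock: 6.55
position: [0.4575, 0.2827, 0.0712]
ee_rot: [0.065, 0.992, 0.007, -0.105]
contact_force: [-3.4, 1.3, 6.2]
width: 0.0129
finger_force: 79.4
clock 6.55 pos [0.4575 0.2827 0.0712] F [-3.4  1.3  6.2] w 0.0129 ff 79.44646954536438
shift [ 0.0012 -0.0005 -0.0014] turn [ 0.006 -0.005  0.004] scoop zyx [-7.47 12.03  0.04]
```

```bash
J="python3 -m jog"
$J '[[-0.006,0,-0.0013,0,0,0,0],[-0.008,0,-0.0017,0,0,0,0],[-0.008,0,-0.0017,0,0,0,0],[-0.008,0,-0.0017,0,0,0,0],[-0.008,0,-0.0017,0,0,0,0]]'
$J '[[-0.008,0,-0.0017,0,0,0,0],[-0.008,0,-0.0017,0,0,0,0],[-0.008,0,-0.0017,0,0,0,0],[-0.008,0,-0.0017,0,0,0,0],[-0.008,0,-0.0017,0,0,0,0]]'
$J '[[-0.008,0,-0.0017,0,0,0,0],[-0.008,0,-0.0017,0,0,0,0],[-0.008,0,-0.0017,0,0,0,0],[-0.008,0,-0.0017,0,0,0,0],[-0.008,0,-0.0017,0,0,0,0]]'
python3 - <<'E'
from h import *
go([.5723-.0327,.2678,.071],-7.5,12)
c=cap('scene');d=cap('side')
a=cv2.resize(c['image'][225:325,310:410],None,fx=4,fy=4,interpolation=2);b=cv2.resize(d['image'][140:200,225:325],None,fx=4,fy=4,interpolation=2)
w=np.zeros((400,800,3),np.uint8);w[:,:400]=a;w[:240,400:]=b;cv2.imwrite('pics/c2.png',w[:,:,::-1])
E
```

```text
clock: 6.97
position: [0.4764, 0.2803, 0.0713]
ee_rot: [0.065, 0.992, 0.007, -0.105]
contact_force: [-5.4, 1.5, 7.8]
width: 0.0124
finger_force: 79.5
clock: 7.38
position: [0.4966, 0.2776, 0.0713]
ee_rot: [0.065, 0.992, 0.007, -0.105]
contact_force: [-5.1, 0.9, 7.9]
width: 0.0129
finger_force: 79.5
clock: 7.8
position: [0.5168, 0.275, 0.0714]
ee_rot: [0.065, 0.992, 0.007, -0.105]
contact_force: [-5.1, 0.8, 7.8]
width: 0.0124
finger_force: 79.5
clock 7.8 pos [0.5168 0.275  0.0714] F [-5.1  0.8  7.8] w 0.0124 ff 79.46830630302429
shift [-0.0461 -0.0083 -0.0092] turn [ 0.008 -0.017  0.006] scoop zyx [-7.46 12.1   0.05]
```

View pics/c2.png

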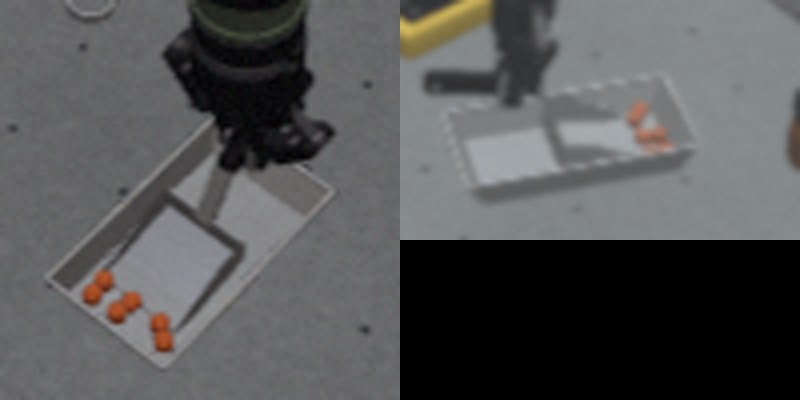

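The slugs are bunched in three pairs ahead of the nose, in the left crop at (98,287), (124,306) and (162,332). Contact force is a steady 8 N or so, so I'll keep pushing.

```bash
J="python3 -m jog"
$J '[[-0.005,0,-0.001,0,0,0,0],[-0.005,0,-0.001,0,0,0,0],[-0.005,0,-0.001,0,0,0,0],[-0.005,0,-0.001,0,0,0,0],[-0.005,0,-0.001,0,0,0,0]]'
$J '[[-0.005,0,-0.001,0,0,0,0],[-0.005,0,-0.001,0,0,0,0],[-0.005,0,-0.001,0,0,0,0],[-0.005,0,-0.001,0,0,0,0],[-0.005,0,-0.001,0,0,0,0]]'
python3 - <<'E'
from h import *
go([.5723-.0327,.2678,.071],-7.5,12)
c=cap('scene');d=cap('side')
a=cv2.resize(c['image'][225:325,310:410],None,fx=4,fy=4,interpolation=2);b=cv2.resize(d['image'][140:200,225:325],None,fx=4,fy=4,interpolation=2)
w=np.zeros((400,800,3),np.uint8);w[:,:400]=a;w[:240,400:]=b;cv2.imwrite('pics/c3.png',w[:,:,::-1])
E
```

```text
clock: 8.32
position: [0.5294, 0.2734, 0.0713]
ee_rot: [0.065, 0.992, 0.007, -0.105]
contact_force: [-5.6, 1.0, 8.5]
width: 0.0125
finger_force: 79.6
clock: 8.73
position: [0.5416, 0.2718, 0.0712]
ee_rot: [0.065, 0.992, 0.007, -0.105]
contact_force: [-7.0, 0.4, 9.0]
width: 0.013
finger_force: 79.8
clock 8.7333 pos [0.5416 0.2718 0.0712] F [-7.   0.4  9. ] w 0.013 ff 79.77583050727844
shift [ 0.0028 -0.0084  0.0011] turn [ 0.007 -0.024  0.007] scoop zyx [-7.46 12.14  0.05]
```

View pics/c3.png

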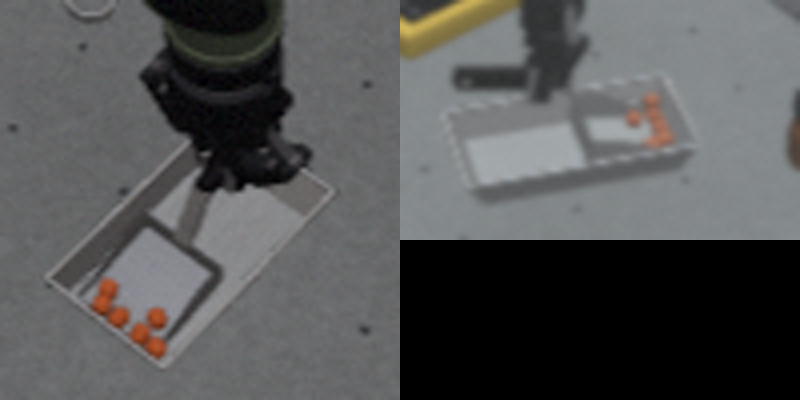

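Two slugs are already in the pan, at left crop (108,288) and (157,317), and four are riding on the nose edge at the wall. I'll push a little further.

```bash
J="python3 -m jog"
$J '[[-0.003,0,-0.0006,0,0,0,0],[-0.003,0,-0.0006,0,0,0,0],[0,0,0,0,0,0,0],[0,0,0,0,0,0,0],[0,0,0,0,0,0,0]]'
$J '[[-0.003,0,-0.0006,0,0,0,0],[-0.002,0,-0.0004,0,0,0,0],[0,0,0,0,0,0,0],[0,0,0,0,0,0,0],[0,0,0,0,0,0,0]]'
python3 - <<'E'
from h import *
go([.5723-.0327,.2678,.071],-7.5,12)
d=cap('side');c=cap('scene')
a=cv2.resize(c['image'][225:325,310:410],None,fx=4,fy=4,interpolation=2);b=cv2.resize(d['image'][140:200,225:325],None,fx=4,fy=4,interpolation=2)
w=np.zeros((400,800,3),np.uint8);w[:,:400]=a;w[:240,400:]=b;cv2.imwrite('pics/c4.png',w[:,:,::-1])
t=np.radians(-7.5);X=np.array([np.cos(t),np.sin(t)]);Y=np.array([-X[1],X[0]]);o=np.array([.5723,.2678])
P=pts(c);hsv=cv2.cvtColor(c['image'],cv2.COLOR_RGB2HSV)
M=((hsv[...,1]>100)&((hsv[...,0]<14)|(hsv[...,0]>172))&(c['image'][...,0]>80))[225:325,310:410].astype(np.uint8)
k,l,s,ct=cv2.connectedComponentsWithStats(M)
for i in range(1,k):
    q=np.median(P[225:325,310:410][l==i],0);print(s[i,4],((q[:2]-o)@X).round(4),((q[:2]-o)@Y).round(4),q[2].round(4))
E
```

```text
clock: 9.25
position: [0.5436, 0.2715, 0.0714]
ee_rot: [0.065, 0.992, 0.007, -0.106]
contact_force: [-7.7, 0.2, 10.7]
width: 0.0126
finger_force: 80.0
clock: 9.67
position: [0.5439, 0.2714, 0.0717]
ee_rot: [0.064, 0.992, 0.007, -0.108]
contact_force: [-14.0, 1.1, 15.7]
width: 0.0129
finger_force: 80.5
clock 9.6667 pos [0.5439 0.2714 0.0717] F [-14.    1.1  15.7] w 0.0129 ff 80.51635980606079
shift [ 0.0072 -0.0083  0.003 ] turn [ 0.005 -0.082  0.011] scoop zyx [-7.44 12.47  0.04]
34 0.0771 -0.014 0.0181
81 0.0801 0.0229 0.0187
```

```bash
J="python3 -m jog"
$J '[[0.0027,0,0.0066,0,-0.35,0,0],[0.0027,0,0.0066,0,-0.35,0,0],[0.0027,0,0.0066,0,-0.35,0,0],[0.0026,0,0.0059,0,-0.35,0,0],[0.0026,0,0.0059,0,-0.35,0,0]]'
$J '[[0.0026,0,0.0059,0,-0.35,0,0],[0.0001,0,0.0028,0,-0.35,0,0],[0.0001,0,0.0028,0,-0.35,0,0],[0.0001,0,0.0028,0,-0.35,0,0],[-0.0007,0,0.0018,0,-0.35,0,0]]'
$J '[[-0.0007,0,0.0018,0,-0.35,0,0],[-0.0007,0,0.0018,0,-0.35,0,0],[0,0,0,0,0,0,0],[0,0,0,0,0,0,0],[0,0,0,0,0,0,0]]'
python3 - <<'E'
from h import *
go([.5723-.0327,.2678,.047],-7.5,-12)
d=cap('side');c=cap('scene')
a=cv2.resize(c['image'][225:325,310:410],None,fx=4,fy=4,interpolation=2);b=cv2.resize(d['image'][140:200,225:325],None,fx=4,fy=4,interpolation=2)
w=np.zeros((400,800,3),np.uint8);w[:,:400]=a;w[:240,400:]=b;cv2.imwrite('pics/c5.png',w[:,:,::-1])
E
```

```text
clock: 10.18
position: [0.536, 0.2722, 0.0555]
ee_rot: [0.065, 0.998, 0.002, -0.019]
contact_force: [-8.8, 1.2, 5.2]
width: 0.0126
finger_force: 79.3
clock: 10.6
position: [0.5352, 0.2715, 0.0458]
ee_rot: [0.065, 0.996, -0.005, 0.068]
contact_force: [-4.0, 0.3, -2.5]
width: 0.0129
finger_force: 78.3
clock: 11.02
position: [0.5378, 0.2715, 0.0448]
ee_rot: [0.065, 0.993, -0.007, 0.102]
contact_force: [-5.4, -0.1, -1.4]
width: 0.0124
finger_force: 78.6
clock 11.0167 pos [0.5378 0.2715 0.0448] F [-5.4 -0.1 -1.4] w 0.0124 ff 78.58343839645386
shift [-0.0054 -0.0068 -0.0034] turn [-0.005 -0.039  0.008] scoop zyx [ -7.46 -11.78  -0.04]
```

View pics/c5.png

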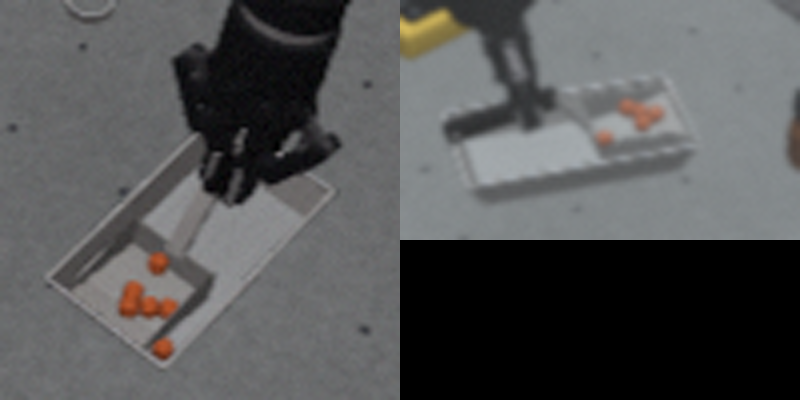

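Five slugs are in the pan, in the left crop at (158,262), (133,290), (128,306), (150,306) and (169,307). One is left in the tray at (163,348). I'll lift and let the load slide back.

```bash
J="python3 -m jog"
$J '[[0.003,0,-0.004,0,0,0,0],[0.001,0,-0.01,0,0,0,0],[-0.001,0,-0.015,0,0,0,0],[-0.003,0,-0.018,0,0,0,0],[-0.004,0,-0.02,0,0,0,0]]'
$J '[[-0.005,0,-0.022,0,0,0,0],[-0.005,0,-0.022,0,0,0,0],[-0.004,0,-0.02,0,-0.3,0,0],[-0.003,0,-0.015,0,-0.4,0,0],[-0.001,0,-0.01,0,-0.4,0,0]]'
$J '[[0,0,0,0,-0.4,0,0],[0,0,0,0,-0.3,0,0],[0,0,0,0,0,0,0],[0,0,0,0,0,0,0],[0,0,0,0,0,0,0]]'
python3 - <<'E'
from h import *
go([.5,.2678,.2],9,-1)
d=cap('side');c=cap('scene')
cv2.imwrite('pics/s6.png',c['image'][:,:,::-1]);np.savez('s6',**c);np.savez('d6',**d)
P=pts(c);hsv=cv2.cvtColor(c['image'],cv2.COLOR_RGB2HSV)
s=ctrl.read_state();R=Ro.from_quat(s['ee_rot'])*Ro.from_euler('y',180,degrees=True)
for n,c in(('scene',c),('side',d)):
    P=pts(c);hsv=cv2.cvtColor(c['image'],cv2.COLOR_RGB2HSV)
    q=R.inv().apply((P-s['position']).reshape(-1,3)).reshape(P.shape)+[-.084,0,.048]
    M=((hsv[...,1]>110)&((hsv[...,0]<14)|(hsv[...,0]>172))&(c['image'][...,0]>80)&(P[...,0]>.4)&(P[...,0]<.7)&(P[...,1]>.18)&(P[...,1]<.35)).astype(np.uint8)
    k,l,st,ct=cv2.connectedComponentsWithStats(M)
    for i in range(1,k):
        if st[i,4]>4: print(n,st[i,4],ct[i].round(),np.median(q[l==i],0).round(3),'zworld',np.median(P[l==i][:,2]).round(3))
E
```

```text
clock: 11.53
position: [0.535, 0.2723, 0.0799]
ee_rot: [0.065, 0.992, -0.007, 0.105]
contact_force: [-0.3, 0.7, -2.2]
width: 0.0126
finger_force: 78.2
clock: 11.95
position: [0.5354, 0.2728, 0.1269]
ee_rot: [0.065, 0.985, -0.01, 0.162]
contact_force: [0.3, -0.5, -2.7]
width: 0.0128
finger_force: 78.2
clock: 12.37
position: [0.5342, 0.2726, 0.125]
ee_rot: [0.064, 0.979, -0.012, 0.194]
contact_force: [-0.3, 0.2, -1.6]
width: 0.0124
finger_force: 78.2
clock 12.3667 pos [0.5342 0.2726 0.125 ] F [-0.3  0.2 -1.6] w 0.0124 ff 78.23304891586304
shift [ 0.0045 -0.0184 -0.1642] turn [-0.58   3.705 -2.838] scoop zyx [ -7.52 -22.37   0.04]
scene 96 [356. 276.] [-0.021  0.014  0.012] zworld 0.118
scene 20 [350. 312.] [-0.018  0.039 -0.097] zworld 0.016
side 7 [278. 145.] [-0.008  0.018  0.014] zworld 0.122
side 7 [274. 150.] [-0.027  0.002  0.016] zworld 0.116
```

```bash
J="python3 -m jog"
$J '[[0,0,-0.005,0,0.25,0,0],[0,0,-0.01,0,0.37,0,0],[0,0,-0.01,0,0.37,0,0],[0,0,-0.015,0,0.37,0,0],[0,0,-0.015,0,0.37,0,0]]'>/dev/null
$J '[[0,0,-0.02,0,0.37,0,0],[0,0,-0.02,0,0.37,0,0],[0,0,-0.02,0,0.37,0,0],[0,0,-0.02,0,0.37,0,0],[0,0,-0.02,0,0.35,0,0]]'
$J '[[0,0,-0.015,0,0.17,0,0],[0,0,-0.01,0,0,0,0],[0,0,-0.005,0,0,0,0],[0,0,0,0,0,0,0],[0,0,0,0,0,0,0]]'
python3 - <<'E'
from h import *
go([.5227,-.251,.215],-7.5,-1)
E
```

```text
clock: 13.3
position: [0.5188, 0.2742, 0.2004]
ee_rot: [0.066, 0.998, -0.001, 0.016]
contact_force: [-0.3, -0.6, -2.4]
width: 0.0128
finger_force: 78.2
clock: 13.72
position: [0.5175, 0.2744, 0.2143]
ee_rot: [0.065, 0.998, -0.001, 0.008]
contact_force: [0.1, -0.3, -2.9]
width: 0.0127
finger_force: 78.2
clock 13.7167 pos [0.5175 0.2744 0.2143] F [ 0.1 -0.3 -2.9] w 0.0127 ff 78.23250532150269
shift [-0.1473 -1.0405  0.0012] turn [-0.002 -0.005  0.002] scoop zyx [-7.49 -0.97 -0.01]
```

```bash
J="python3 -m jog"
$J '[[-0.0007,-0.005,-0.004,0,0,0,0],[-0.0017,-0.012,-0.004,0,0,0,0],[-0.0028,-0.02,-0.004,0,0,0,0],[-0.0042,-0.03,-0.004,0,0,0,0],[-0.0057,-0.04,-0.004,0,0,0,0]]'>/dev/null
$J '[[-0.0058,-0.0413,0,0,0,0,0],[-0.0058,-0.0413,0,0,0,0,0],[-0.0058,-0.0413,0,0,0,0,0],[-0.0058,-0.0413,0,0,0,0,0],[-0.0058,-0.0413,0,0,0,0,0]]'
$J '[[-0.0058,-0.0413,0,0,0,0,0],[-0.0058,-0.0413,0,0,0,0,0],[-0.0058,-0.0413,0,0,0,0,0],[-0.0058,-0.0413,0,0,0,0,0],[-0.0058,-0.0413,0,0,0,0,0]]'
$J '[[-0.0058,-0.0413,0,0,0,0,0],[-0.0058,-0.0413,0,0,0,0,0],[-0.0058,-0.0413,0,0,0,0,0],[-0.0058,-0.0413,0,0,0,0,0],[-0.0058,-0.0413,0,0,0,0,0]]'
$J '[[-0.0058,-0.0413,0,0,0,0,0],[-0.0058,-0.0413,0,0,0,0,0],[-0.0058,-0.0413,0,0,0,0,0],[-0.0058,-0.0413,0,0,0,0,0],[-0.0058,-0.0413,0,0,0,0,0]]'>/dev/null
$J '[[-0.0057,-0.04,0,0,0,0,0],[-0.0042,-0.03,0,0,0,0,0],[-0.0028,-0.02,0,0,0,0,0],[-0.0017,-0.012,0,0,0,0,0],[-0.0007,-0.005,0,0,0,0,0]]'
python3 - <<'E'
from h import *
go([.5227,-.251,.215],-7.5,-1)
c=cap('scene','s7.png');d=cap('side','d7.png');np.savez('s7',**c);np.savez('d7',**d)
w=np.zeros((420,800,3),np.uint8);w[:400,:400]=cv2.resize(c['image'][110:260,140:290],(400,400),interpolation=2);w[:400,400:]=cv2.resize(d['image'][170:320,280:430],(400,400),interpolation=2);cv2.imwrite('pics/c7.png',w[:,:,::-1])
E
```

```text
clock: 14.55
position: [0.5186, 0.1143, 0.2252]
ee_rot: [0.066, 0.998, -0.001, 0.009]
contact_force: [-0.3, -0.2, -3.2]
width: 0.0126
finger_force: 78.2
clock: 14.97
position: [0.5194, 0.0101, 0.2254]
ee_rot: [0.066, 0.998, -0.001, 0.009]
contact_force: [0.9, -0.0, -2.6]
width: 0.0124
finger_force: 78.2
clock: 15.38
position: [0.5201, -0.0942, 0.2257]
ee_rot: [0.066, 0.998, -0.001, 0.009]
contact_force: [0.4, -0.1, -2.4]
width: 0.0127
finger_force: 78.1
clock: 16.22
position: [0.522, -0.2513, 0.2258]
ee_rot: [0.066, 0.998, -0.001, 0.008]
contact_force: [0.3, 0.6, -1.5]
width: 0.0124
finger_force: 78.2
clock 16.2167 pos [ 0.522  -0.2513  0.2258] F [ 0.3  0.6 -1.5] w 0.0124 ff 78.20467472076416
shift [-0.0009  0.0009  0.0215] turn [ 0.001 -0.006 -0.008] scoop zyx [-7.54 -0.97  0.  ]
```

View pics/c7.png

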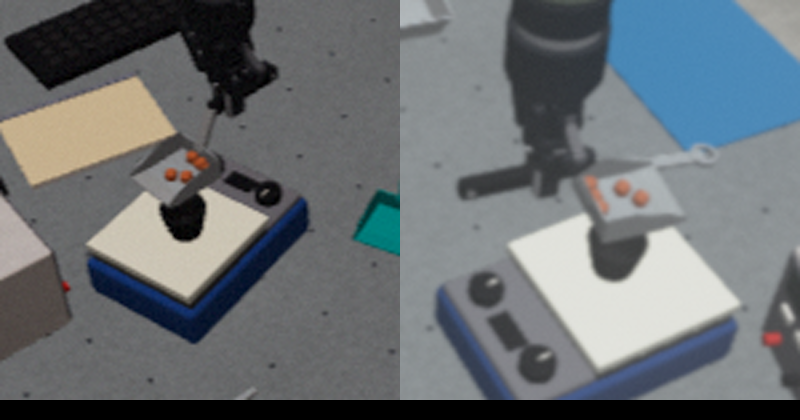

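The loaded pan, with all five slugs in it, is over the crucible at left crop (183,200). I'll lower it about 9 mm and verify.

```bash
J="python3 -m jog"
$J '[[-0.0005,0,0.003,0,0,0,0],[-0.0005,0,0.005,0,0.05,0,0],[0,0,0.005,0,0.05,0,0],[0,0,0.003,0,0,0,0],[0,0,0.002,0,0,0,0]]'>/dev/null
$J '[[0,0,0,0,0,0,0],[0,0,0,0,0,0,0],[0,0,0,0,0,0,0],[0,0,0,0,0,0,0],[0,0,0,0,0,0,0]]'
python3 - <<'E'
from h import *
go([.5227,-.251,.215],-7.5,0);s=ctrl.read_state();print('qd',abs(s['qd']).max())
R=Ro.from_quat(s['ee_rot'])*Ro.from_euler('y',180,degrees=True);o=s['position']-R.apply([-.084,0,.048]);print('scoop origin',o)
for n in('scene','side'):
    c=cap(n);P=pts(c);hsv=cv2.cvtColor(c['image'],cv2.COLOR_RGB2HSV);q=R.inv().apply((P-o).reshape(-1,3)).reshape(P.shape)
    a=q[(abs(q[...,0])<.06)&(abs(q[...,1])<.06)&(q[...,2]>-.015)&(q[...,2]<.04)];print(n,'pan',len(a),np.percentile(a,[1,99],axis=0).round(4).tolist())
    f=q[(abs(q[...,0])<.015)&(abs(q[...,1])<.02)&(abs(q[...,2])<.008)];print(' floor fit',np.linalg.lstsq(np.c_[f[:,:2],np.ones(len(f))],f[:,2],rcond=None)[0].round(3))
    M=((hsv[...,1]>110)&((hsv[...,0]<14)|(hsv[...,0]>172))&(c['image'][...,0]>80)&(abs(q)<.06).all(2)).astype(np.uint8)
    k,l,st,ct=cv2.connectedComponentsWithStats(M)
    for i in range(1,k):
        if st[i,4]>4: print(n,st[i,4],np.median(q[l==i],0).round(3))
    b=P[(P[...,2]>.098)&(P[...,2]<.135)&(abs(P[...,0]-.606)<.05)&(abs(P[...,1]+.262)<.05)];print(' crucible',len(b),b.max(0).round(3),b.min(0).round(3))
E
```

```text
clock: 17.15
position: [0.5229, -0.2508, 0.217]
ee_rot: [0.065, 0.998, -0.0, 0.004]
contact_force: [0.7, 0.5, -2.1]
width: 0.0128
finger_force: 78.3
clock 17.15 pos [ 0.5229 -0.2508  0.217 ] F [ 0.7  0.5 -2.1] w 0.0128 ff 78.2874584197998
shift [ 0.0004 -0.0005  0.0039] turn [-0.001  0.072 -0.   ] scoop zyx [-7.5  -0.41 -0.01]
qd 0.0025435685198707094
scoop origin [ 0.6065257  -0.26179286  0.16956456]
scene pan 610 [[-0.0447, -0.0351, -0.0029], [0.0386, 0.0392, 0.0371]]
 floor fit [-0.036  0.021  0.002]
scene 37 [-0.026  0.007  0.014]
scene 36 [ 0.013 -0.     0.014]
 crucible 165 [ 0.645 -0.224  0.135] [ 0.58  -0.289  0.098]
side pan 898 [[-0.0392, -0.037, -0.001], [0.0404, 0.034, 0.0288]]
 floor fit [ 0.025 -0.011  0.002]
 crucible 225 [ 0.629 -0.241  0.135] [ 0.579 -0.29   0.098]
```

```bash
python3 -c "
from station import ctrl
print(ctrl.close_job())"
```

```text
the job is handed in; nothing more can be done
None
```

The job is handed in: five slugs are in the scoop and one is left in the tray, and the arm is holding the scoop still, within about half a degree of level, its pan centred about 37 mm above the crucible's rim, ready to tip on your word.

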